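# Eject a branch sample and trap it at the chute

## Task

Press the black eject key of the sample holder with one fingertip and keep it down, and with your other finger stop the little branch piece that pops out, before it drops down the chute, so that it can be labelled. Only press and block: do not lift or tip the piece, and leave the billet, the tin and the mug alone. Finish while still holding: key down, branch piece standing upright and still on the channel floor, a little way out of its seat, trapped against your finger.

Things in the scene. Friction and masses are not known exactly. Their poses are not given: they have to be found in the camera images.
- holder: Fixed grey metal holder. Origin on the bench, under the key's centre; x points the way the sample is ejected (key, pusher, sample, catch, chute, discard tray in one line), z up; mm in this frame. Key block x -27 to 17, y +-32, 28 high. Channel floor z 24, x 14 to 62. Two rails on it, x 16 to 58, 32 apart, tops z 34. Tray x 99 to 169, y +-42, 14 high, behind chute side plates 20 high.
- key_top (a point): Centre of the top of the eject key, a flat black plate 24 (along holder x) by 30 mm, 6 thick. Its top is 46 mm above the bench when up, 36 fully down; nothing stands above it. Axes parallel to the holder's.
- key (a joint): How far the key is pushed down, m: 0 up, 0.010 fully down. Spring return, no latch: 2.5 N to start, 6 N fully down. It sinks the catch 1.2 times as far, which frees the sample at about 0.006; keep it down beyond that (0.007 to 0.010).
- catch_top (a point): Top middle of the steel catch plate that holds the sample back: 3 mm thick, 20 wide, at x 54 to 57 mm of the holder, standing 7 mm above the channel floor (z 31) until the key sinks it.
- pusher_face (a point): Bottom middle of the front face of the steel spring pusher behind the sample: plate 4 mm thick, 22 wide, z 30 to 56, face at x 23 at rest. Once the catch is down it drives the sample along +x at 0.05 to 0.1 m/s for up to 34 mm, pushing with 3 N (seated) to 1.5 N.
- floor_end (a point): Middle of the end edge of the channel floor, at x 62, z 24 mm of the holder. Beyond it a steel chute falls to z 2 at x 98. Unless stopped, the sample topples over this edge. A finger put in front of it before the key is pressed stops it: with the finger's face 4 mm past this edge (x 66) the sample comes 12 mm out and stays upright.
- sample: Piece of branch, upright round stick 30 mm in diameter, 45 tall, about 30 g, brown bark, pale sawn ends. Origin at the centre of its underside, z along it. Starts on the channel floor, 24 mm above the bench, at about x 39 mm of the holder, its front at 54. Trapped well with its centre at x 45 to 58.
- billet: Loose thick branch piece standing on the bench, 48 mm in diameter, 85 tall, origin at the centre of its underside. Leave alone.
- tin: Loose closed paint tin with a white lid and pale label, 74 mm in diameter, 95 tall, origin at the centre of its underside. Leave alone.
- mug: Loose white mug, 76 mm in diameter, 90 tall, handle at its +y side, origin at the centre of its underside. Leave alone.
Not all that is in view belongs to the job. What is shaped like the sample but purple is not meant.

How it is judged:
On the way, in this order (a step that is already met when the one before it is completed fails the run):
1. the eject key is pressed at least 4 mm down (value of joint key above 0.004 m).
2. the popped sample is stopped by a finger, 4 to 21 mm out of its seat and upright, with the key still down (value of joint key above 0.005 m and x of sample in the frame of holder between 0.0425 and 0.06 m and contact force between the fingers and sample above 0.4 N and angle between sample's own z axis and vertical below 0.2 rad), for 0.3 s.
At the end, for the whole second after the job is handed in: Key more than 5 mm down; sample upright (0.2 rad), still, standing on the channel floor (within 4 mm; at most 6 mm off the middle), its centre 42.5 to 60 mm ahead of the key's centre (about 4 to 21 mm out of its seat), pressing on a finger with over 0.4 N (all of step 2 and linear speed of sample below 0.01 m/s and height (world z) of sample between 0.02 and 0.028 m and y of sample in the frame of holder between -0.006 and 0.006 m); the arm keeps its last pose, push and grip.
It fails at once if the sample is lifted more than 10 mm off the channel floor (height (world z) of sample above 0.034 m).
It fails at once if the sample tips over or goes down the chute (angle between sample's own z axis and vertical above 0.5 rad or x of sample in the frame of holder above 0.066 m or height (world z) of sample below 0.016 m).
It fails at once if the billet, the tin or the mug is moved more than 15 mm (distance of any of billet, tin, mug from where it was at the start of the episode above 0.015 m).
It also fails if it takes over 29 s, if anything falls off the work surface, if the arm or the gripper's body presses on something with over 40 N, if the wrist force passes 120 N, or if a joint passes its speed limit or range.

## Robot

A 6-joint arm with a two-finger parallel gripper is mounted at the origin on the work surface. World frame = base frame: x ahead of the robot, y to its left, z up, the work surface at z = 0. Lengths are in m, angles in rad, forces in N, time in s.
With the tool pointing down it reaches from about 0.4 to 0.825 m from the base axis. Payload 7 kg.
Tool frame: the origin (TCP) lies at the very end of the fingers, on their centre line; the grasp point (between the pads) lies 19 mm behind it; z points along the fingers, x is the direction in which the jaws open and shut, and the axes are right-handed (so a half turn about z gives the same grasp; the last joint's range is limited). The gripper opens to 88 mm and grips with 3 to 60 N. Pads are 19 mm wide; open, the fingers measure 130 mm over their backs; the gripper's body (78 mm by 193 mm) begins 47 mm behind the grasp point.
Start: joints at [1.573, 0.359, 0.012, 0, -1.224, -0.288], TCP at [0.19, 0.648, 0.227] pointing down, gripper open.
Joint ranges: [-3.07, 3.07], [-1.43, 2.12], [-1.02, 1.25], [-3.03, 1.67], [-3.05, -0], [-3.03, 3.03]. Speed limits (rad/s): [2.39, 2.39, 3.01, 3.14, 3.14, 3.14].

## Interface

Orientations are given as [roll, pitch, yaw] about the fixed x, y, z axes, in that order (R = Rz(yaw) Ry(pitch) Rx(roll)).
In Python, from station import telemetry, grab_frame, arm, regions_of, pinpoint gives the robot as it stands. The module is installed in compiled form; this text tells all that it offers.
- The arm moves only by the shell command python3 -m inch 'ROWS' [FORCE]. ROWS is text: rows parted by semicolons, each of 7 numbers parted by spaces: the opening, from 0 (shut) to 1 (fully open), then the shift along the world's x, y, z in cm, then the turn, a rotation vector about the world's x, y, z in degrees. A call has 1 to 12 rows; each row is the pose to reach, as a shift and turn from the pose measured when the call began; what a row does not reach only later rows make up. A row lasts 1/8 s, in which the tool goes at most 62.5 mm and 10.7 degrees, less where a joint would pass 70% of its speed; a pose out of reach is approached as far as the arm can. A call with a gripper value outside its range is refused whole. The fingers move at their own pace and stop on an object; FORCE is the grip in N (left out, the last holds). Time passes only in rows, so rows that repeat a pose let the fingers close. It gives the time, the measured TCP pose, the force and the opening at its end, in the units of the state.
- telemetry.get_state(): the state, without advancing time (a new reading comes with each control period).
- grab_frame(name): name is "scene" or "top" or "wrist"; returns a dict with "pixels" (420x560x3 uint8, red, green, blue), "fx", "fy", "cx", "cy" (pixels), "R" (3x3) and "t" (3): a world point X has camera coordinates R X + t. Camera axes: x right, y down, z forward; pixel columns grow to the right and rows downward; lengths in m; the calibration is good to about 2 mm. A picture is of the moment at which its call begins. There is no depth.
- arm.job_done(): hands the job in, once; it reports no verdict.
Trained networks look in the newest picture that a camera, given by its name, has taken for a name from the list of things; names that differ only in an ending like _2 or _b are one class to them, and where a whole thing is asked for, a point or a joint stands for the part that bears it (a point fixed in the world has none). Each returns a list of dicts, best first, with "p" (0 to 1); they miss things now and then, are a little off and sometimes report something else, mostly with a low value. They report only what shows in the picture. A call takes as long as a camera call. They do not tell look-alikes from the thing itself.
- regions_of(camera, name): "pixels" (420x560 bool, what is visible of it) and "bbox" ([left, top, right, bottom] in pixels, round what is visible of it).
- pinpoint(camera, name): "location" ([column, row] in pixels: a listed point, or the origin of a listed thing).
The state is a dict: "t": time; "q": joint angles; "qd": joint speeds; "joint_efforts": joint torques, N m; "eef_pos": TCP position; "ee_rot": TCP orientation; "force": force on the tool from outside, world axes, zero at the start; "moment": the same for the moment, N m; "width": finger opening in m.
Only numpy, scipy, OpenCV 4.12 (cv2) and the standard library are available. Lean on these libraries where they do the work, as an engineer would, in place of code of your own. Each camera call takes 0.05 s, during which the arm holds its last target. There are 200 camera calls.

## Working session

There is one attempt and no reset: what is moved stays moved. The work goes in short steps, Python scripts to look and compute and a shell command to move; the robot and the scene stay as the last step left them, time stands still between calls to the robot, and variables do not carry over. Pictures are saved under pics/ and viewed, about 8 in all and at most 12, crops included, and the job is handed in when it is done.

```bash
mkdir -p pics; cat > h.py <<'E'
import numpy as np, cv2
from station import telemetry, grab_frame, arm, regions_of, pinpoint
from scipy.optimize import least_squares
def ray(f,px):
    d=np.array([(px[0]-f["cx"])/f["fx"],(px[1]-f["cy"])/f["fy"],1.]); R=np.array(f["R"]); 
    return -R.T@np.array(f["t"]), R.T@d
def atz(f,px,z):
    c,d=ray(f,px); return c+d*(z-c[2])/d[2]
def proj(f,X):
    c=np.array(f["R"])@np.array(X)+np.array(f["t"]); return np.array([c[0]/c[2]*f["fx"]+f["cx"],c[1]/c[2]*f["fy"]+f["cy"]])
E
python3 - <<'E'
from h import *
np.set_printoptions(precision=4,suppress=True)
s=telemetry.get_state();print(s["t"],s["eef_pos"],s["ee_rot"],s["width"])
Z=dict(key_top=.046,catch_top=.031,pusher_face=.030,floor_end=.024,sample=.024,billet=0,tin=0,mug=0,holder=0)
ims=[]
for c in ("top","scene","wrist"):
    f=grab_frame(c); cv2.imwrite(f"pics/{c}0.png",f["pixels"][:,:,::-1])
    for n,z in Z.items():
        for r in pinpoint(c,n)[:3]: print(c,n,round(r["p"],2),np.array(r["location"]),atz(f,r["location"],z))
t=[cv2.imread(f"pics/{c}0.png") for c in("top","scene")]
E
```

```text
0.0 [0.1902 0.6471 0.2256] [-3.1415 -0.0017 -1.8567] 0.08770624251632259
top key_top 0.63 [300.9 244.2] [ 0.4689 -0.0517  0.046 ]
top key_top 0.18 [438.5 247.6] [ 0.4891 -0.3658  0.046 ]
top pusher_face 0.48 [294.1 234.4] [ 0.4925 -0.035   0.03  ]
top floor_end 0.96 [294.6 221.6] [ 0.5239 -0.0341  0.024 ]
top sample 0.72 [250.5 233.2] [0.4871 0.0668 0.024 ]
top sample 0.7 [286.8 277.3] [ 0.3927 -0.0263  0.024 ]
top sample 0.44 [291.7 230.1] [ 0.5031 -0.0289  0.024 ]
top billet 0.77 [121.5 153.4] [0.6612 0.4067 0.    ]
top billet 0.63 [434.1 246.6] [ 0.4975 -0.3714  0.    ]
top tin 0.63 [434.4 250.1] [ 0.4892 -0.3723  0.    ]
top tin 0.32 [291.  243.4] [ 0.4748 -0.0305  0.    ]
top mug 0.81 [104.  225.8] [0.4772 0.42   0.    ]
top holder 0.61 [291.8 241.6] [ 0.4793 -0.0321  0.    ]
scene key_top 0.44 [300.6 190.8] [ 0.4574 -0.0372  0.046 ]
scene floor_end 0.8 [275.9 210.6] [ 0.5354 -0.0339  0.024 ]
scene sample 0.81 [286.7 206.3] [ 0.5049 -0.0307  0.024 ]
scene sample 0.69 [314.1 238.4] [0.5163 0.0919 0.024 ]
scene sample 0.49 [322.2 196.8] [ 0.4113 -0.0062  0.024 ]
scene billet 0.73 [360.9 393.4] [0.6612 0.4047 0.    ]
scene tin 0.56 [221.1 148. ] [ 0.5019 -0.3707  0.    ]
scene mug 0.82 [433.6 341.8] [0.4817 0.4149 0.    ]
scene mug 0.2 [362.6 390.1] [0.6549 0.4023 0.    ]
scene holder 0.69 [296.  206.1] [ 0.4704 -0.0375  0.    ]
```

View pics/top0.png

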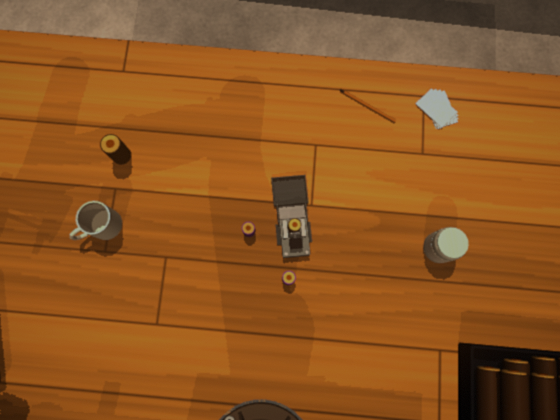

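View pics/scene0.png

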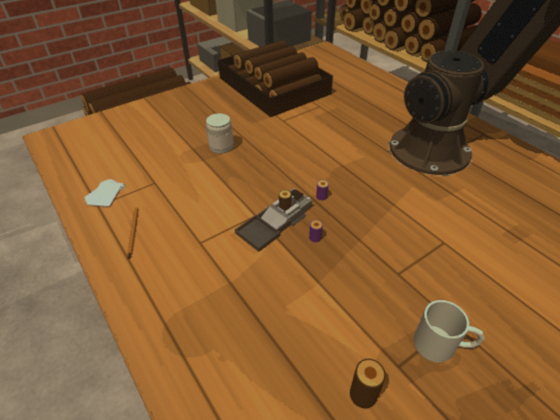

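Top view: the holder is at about (293,230) with its tray at the top, at (290,191). The brown sample stands in it at (294,226). Three things could be taken for the sample: the brown stick in the holder (294,226), a purple one at (249,229) and a purple one at (289,278). I choose the brown one. The billet (115,148), mug (95,220) and tin (450,243) are well clear. The scene view agrees: brown sample at (286,200), purple sticks at (322,190) and (316,231). Next I move above the holder for a close look.

```bash
python3 -m inch '1 5 -6 2 0 0 -10;1 8 -12 2 0 0 -20;1 11 -18 2 0 0 -30;1 14 -24 2 0 0 -40;1 17 -30 2 0 0 -50;1 19 -36 2 0 0 -60;1 21 -42 2 0 0 -69;1 23 -48 2 0 0 -69;1 24 -54 2 0 0 -69;1 26 -60 2 0 0 -69;1 28 -65 2 0 0 -69;1 29 -69 2 0 0 -69'
python3 - <<'E'
from h import *
np.set_printoptions(precision=4,suppress=True)
Z=dict(key_top=.046,catch_top=.031,pusher_face=.030,floor_end=.024,sample=.024,holder=0)
for c in ("wrist",):
    f=grab_frame(c); cv2.imwrite(f"pics/{c}1.png",f["pixels"][:,:,::-1])
    print(ray(f,(280,210)))
    for n,z in Z.items():
        for r in pinpoint(c,n)[:3]: print(c,n,round(r["p"],2),np.array(r["location"]),atz(f,r["location"],z))
s=telemetry.get_state();print(s["t"],s["eef_pos"],s["ee_rot"],s["width"],s["q"])
E
```

```text
t: 3.0
eef_pos: [0.4791, -0.0385, 0.2471]
ee_rot: [3.141, 0.002, -3.06]
force: [1.2, 0.5, -0.3]
width: 0.0877
(array([ 0.4835, -0.1049,  0.4047]), array([-0.0173,  0.2432, -0.9698]))
wrist key_top 0.81 [284.9 184.2] [ 0.474  -0.0464  0.046 ]
wrist pusher_face 0.47 [267.7 190.1] [ 0.4939 -0.0348  0.03  ]
wrist floor_end 0.77 [235.3 190.1] [ 0.5343 -0.0304  0.024 ]
wrist sample 0.85 [254.1 191.5] [ 0.5108 -0.0305  0.024 ]
wrist sample 0.82 [345.5 195.5] [ 0.3967 -0.0348  0.024 ]
wrist sample 0.58 [262.7 262.1] [0.4938 0.0632 0.024 ]
wrist holder 0.96 [287.8 184.4] [ 0.4689 -0.0389  0.    ]
3.35 [ 0.4785 -0.0356  0.2467] [ 3.1414  0.0003 -3.0596] 0.08765983505997085 [ 0.3368  0.0177 -0.3707 -0.0001 -1.1821 -0.2548]
```

View pics/wrist1.png

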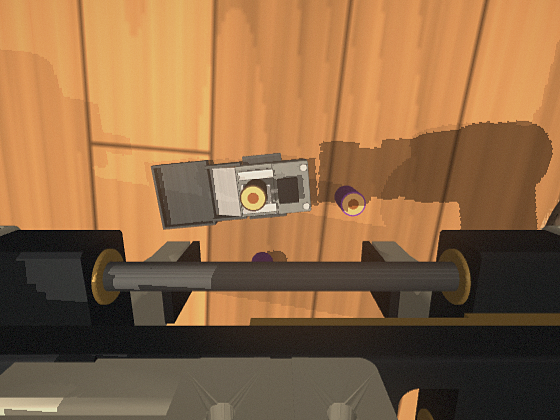

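The wrist view shows the brown sample in the holder at (253,197), the black key at (291,189), the tray on the left at (185,195) and a purple decoy at (350,202). I'll take a close crop for precise corners.

```bash
python3 - <<'E'
import cv2
im=cv2.imread("pics/wrist1.png")[145:245,145:325]
cv2.imwrite("pics/crop1.png",cv2.resize(im,None,fx=4.4,fy=4.4,interpolation=cv2.INTER_CUBIC))
E
```

```text
(no output)
```

View pics/crop1.png

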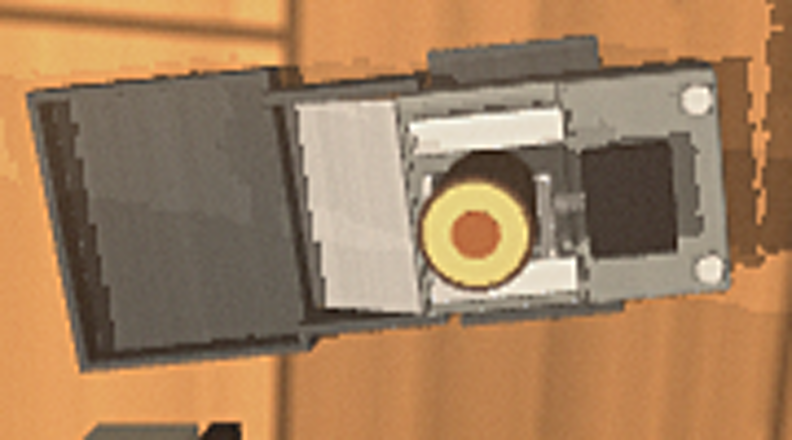

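```bash
cat > fit.py <<'E'
from h import *
np.set_printoptions(precision=4,suppress=True)
O=[(582,150,12,-15,46),(673,140,-12,-15,46),(680,256,-12,15,46),(588,250,12,15,46),(713,65,-27,-32,28),(731,287,-27,32,28),
(412,155,58,-16,34),(565,143,16,-16,34),(476,234,39,0,69),(28,93,169,-42,14),(82,370,169,42,14)]
f=grab_frame("wrist")
P=np.array([[u/4.4+145,v/4.4+145] for u,v,*_ in O]); L=np.array([o[2:] for o in O])/1000.
def W(p,l): c,s=np.cos(p[2]),np.sin(p[2]); return np.array([p[0]+c*l[0]-s*l[1],p[1]+s*l[0]+c*l[1],l[2]])
r=lambda p:np.concatenate([proj(f,W(p,l))-q for l,q in zip(L,P)])
s=least_squares(r,[.469,-.039,.1],x_scale=[.01,.01,.1],loss="soft_l1")
print(s.x,np.degrees(s.x[2])); print(r(s.x).reshape(-1,2))
st=telemetry.get_state();print(st["eef_pos"],st["ee_rot"],st["t"])
print("key",W(s.x,[0,0,.046]),"floor_end",W(s.x,[.062,0,.024]),"sample",W(s.x,[.039,0,.024]))
ft=grab_frame("top"); fs=grab_frame("scene")
for n,l in dict(key=[0,0,.046],fe=[.062,0,.024],samp=[.039,0,.024]).items(): print(n,proj(ft,W(s.x,l)),proj(fs,W(s.x,l)))
E
python3 fit.py
```

```text
[ 0.4685 -0.0363  0.1795] 10.284968951022359
[[-0.4683 -0.1335]
 [-0.5433  0.1479]
 [-0.0231 -1.0649]
 [ 0.6908  2.2112]
 [ 0.846  -0.1609]
 [ 0.5857  0.8045]
 [ 0.0833  0.1212]
 [ 0.1029 -0.5196]
 [ 0.38   -0.343 ]
 [-1.2876 -0.2344]
 [-0.7892  0.5734]]
[ 0.4785 -0.0353  0.2467] [ 3.1414  0.0004 -3.0589] 3.4
key [ 0.4685 -0.0363  0.046 ] floor_end [ 0.5295 -0.0253  0.024 ] sample [ 0.5069 -0.0294  0.024 ]
key [294.2126 243.7785] [297.2556 192.7197]
fe [291.0805 218.9256] [279.8834 211.6227]
samp [292.0552 228.5183] [286.3844 206.9206]
```

The fit agrees to about 1 px: the holder is at (0.4685, -0.0363) with yaw 10.3°. With jaws 62 mm apart along holder x, the finger faces sit at x≈4 (on the key) and x≈66. That puts the TCP at (0.503, -0.030).

```bash
python3 -m inch '0.7 1 0.3 -3 0 0 5.6;0.7 2.4 0.5 -6 0 0 5.6;0.7 2.4 0.5 -10 0 0 5.6;0.7 2.4 0.5 -14 0 0 5.6;0.7 2.4 0.5 -15 0 0 5.6;0.7 2.4 0.5 -15 0 0 5.6;0.7 2.4 0.5 -15 0 0 5.6;0.7 2.4 0.5 -15 0 0 5.6'
python3 - <<'E'
from h import *
np.set_printoptions(precision=4,suppress=True)
fs=[]
for c in("top","scene","wrist"):
    f=grab_frame(c);fs.append(f)
s=telemetry.get_state();print(s["t"],s["eef_pos"],s["ee_rot"],s["width"],s["force"])
h=np.array([.4685,-.0363]);a=.1795;u=np.array([np.cos(a),np.sin(a)]);v=np.array([-u[1],u[0]])
d=np.array(s["eef_pos"])[:2]-h;print("tcp in holder",d@u,d@v, "yaw err",np.degrees(s["ee_rot"][2]+np.pi-a))
a=cv2.resize(fs[1]["pixels"][130:270,200:380],None,fx=3.2,fy=3.2,interpolation=2)
b=cv2.resize(fs[2]["pixels"],(400,300))
o=np.zeros((600,800,3),np.uint8);o[:448,:576]=a;cv2.imwrite("pics/s2.png",o[:448,:576,::-1]);cv2.imwrite("pics/w2.png",fs[2]["pixels"][:,:,::-1])
E
```

```text
t: 4.5
eef_pos: [0.5034, -0.0299, 0.0981]
ee_rot: [3.141, 0.003, -2.96]
force: [-0.3, 0.3, -0.0]
width: 0.0612
4.65 [ 0.5029 -0.0302  0.0975] [ 3.1413  0.0018 -2.9608] 0.06158714561576797 [0.2005 0.136  0.2413]
tcp in holder 0.03493513420952049 -0.00014627414960406877 yaw err 0.07660372480009085
```

View pics/w2.png

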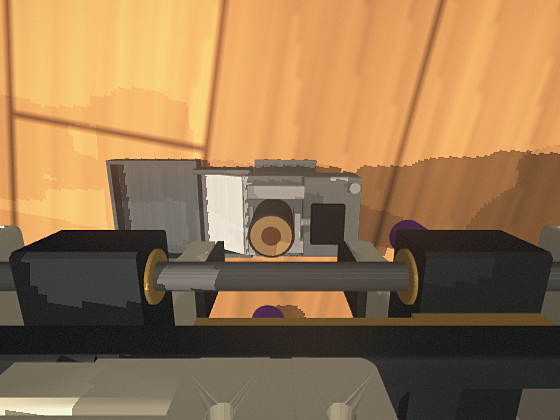

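View pics/s2.png

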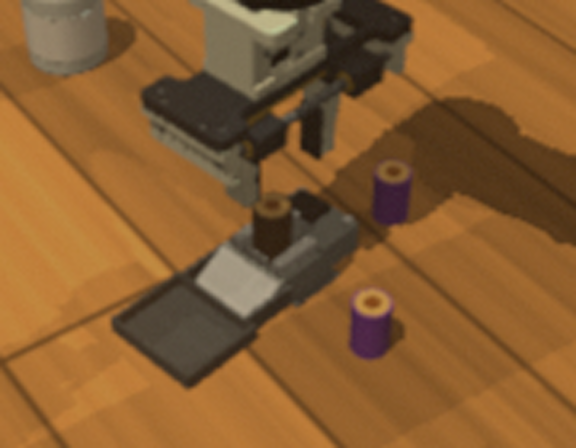

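The wrist view shows the holder now parallel to the jaws: key at (328,224), sample top at (271,236), tray on the left at (160,205). The scene view shows the fingers above the holder with nothing touched. I'll refit from this closer picture.

```bash
python3 - <<'E'
from h import *
np.set_printoptions(precision=4,suppress=True)
f=grab_frame("wrist")
O=[(311,204,12,-15,46),(344,204,-12,-15,46),(345,245,-12,15,46),(312,245,12,15,46),(359,172,-27,-32,28),(271,236,39,0,69)]
P=np.array([o[:2] for o in O]);L=np.array([o[2:] for o in O])/1000.
def W(p,l): c,s=np.cos(p[2]),np.sin(p[2]); return np.array([p[0]+c*l[0]-s*l[1],p[1]+s*l[0]+c*l[1],l[2]])
r=lambda p:np.concatenate([proj(f,W(p,l))-q for l,q in zip(L,P)])
s=least_squares(r,[.469,-.039,.18],x_scale=[.01,.01,.1],loss="soft_l1")
print(s.x);print(r(s.x).reshape(-1,2)); print(atz(f,(328,224.5),.046))
for n,z in dict(key_top=.046,sample=.024,floor_end=.024).items():
    for q in pinpoint("wrist",n)[:1]: print(n,q["p"],q["location"],atz(f,q["location"],z))
E
```

```text
[ 0.4702 -0.0401  0.2333]
[[-1.0503  0.1043]
 [ 0.728  -1.64  ]
 [-0.2506 -1.6906]
 [-0.8646 -0.0658]
 [ 1.3382  1.2848]
 [ 0.2309  1.5283]]
[ 0.4699 -0.0398  0.046 ]
key_top 0.7 [324.3, 224.3] [ 0.4725 -0.0394  0.046 ]
sample 0.83 [271.9, 218.6] [ 0.5089 -0.0307  0.024 ]
floor_end 0.64 [239.3, 212.8] [ 0.5344 -0.0307  0.024 ]
```

```bash
python3 -m inch '0.7 0.15 -0.1 -1.5 0 0 0;0.7 0.15 -0.1 -3 0 0 0;0.7 0.15 -0.1 -4 0 0 0;0.7 0.15 -0.1 -4.6 0 0 0;0.7 0.15 -0.1 -4.6 0 0 0;0.7 0.15 -0.1 -4.6 0 0 0'
python3 - <<'E'
from h import *
f=grab_frame("wrist");g=grab_frame("scene")
s=telemetry.get_state();print(s["t"],s["eef_pos"],s["width"],s["force"])
a=cv2.resize(f["pixels"][120:300,100:400],None,fx=2.6,fy=2.6,interpolation=2)
b=cv2.resize(g["pixels"][155:255,225:345],(480,400),interpolation=2)
cv2.imwrite("pics/w3.png",a[:,:,::-1]);cv2.imwrite("pics/s3.png",b[:,:,::-1])
E
```

```text
t: 5.6
eef_pos: [0.5044, -0.0312, 0.0512]
ee_rot: [3.141, 0.001, -2.961]
force: [-0.1, -0.6, 0.4]
width: 0.0613
5.7 [ 0.5044068  -0.03121429  0.05132173] 0.061231897159368665 [-0.55807528 -0.30780935  0.24825758]
```

View pics/w3.png

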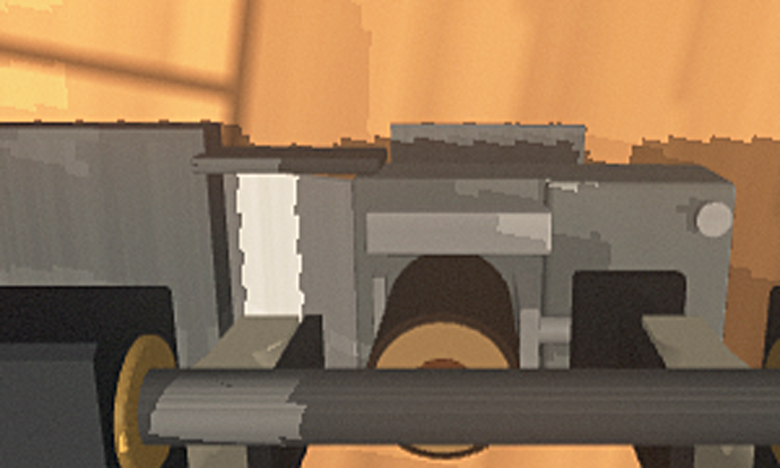

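View pics/s3.png

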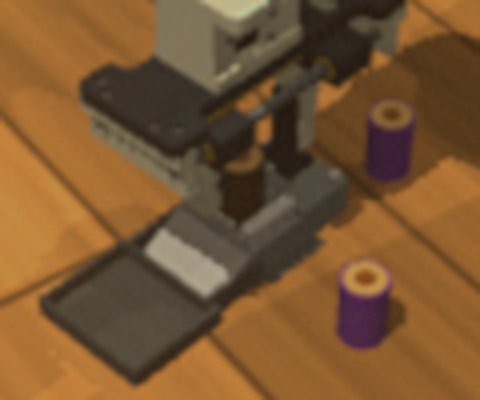

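The wrist crop shows the right finger over the key (630,310) and the left finger in front of the sample (440,350), over the chute. The scene crop agrees. Now I press.

```bash
python3 -m inch '0.7 0 0 -0.5 0 0 0;0.7 0 0 -0.8 0 0 0;0.7 0 0 -1.1 0 0 0;0.7 0 0 -1.35 0 0 0;0.7 0 0 -1.4 0 0 0;0.7 0 0 -1.4 0 0 0;0.7 0 0 -1.4 0 0 0;0.7 0 0 -1.4 0 0 0'
python3 - <<'E'
from h import *
f=grab_frame("wrist");g=grab_frame("scene")
for c,F in(("wrist",f),("scene",g)):
    for q in pinpoint(c,"sample")[:3]: print(c,q["p"],q["location"],atz(F,q["location"],.024))
s=telemetry.get_state();print(s["t"],s["eef_pos"],s["width"],s["force"],s["moment"])
a=cv2.resize(f["pixels"][120:300,100:400],None,fx=2.6,fy=2.6,interpolation=2)
b=cv2.resize(g["pixels"][155:255,225:345],(480,400),interpolation=2)
cv2.imwrite("pics/w4.png",a[:,:,::-1]);cv2.imwrite("pics/s4.png",b[:,:,::-1])
E
```

```text
t: 6.7
eef_pos: [0.5049, -0.0311, 0.0375]
ee_rot: [3.141, 0.002, -2.96]
force: [0.9, 1.3, 5.1]
width: 0.0612
wrist 0.83 [254.4, 248.0] [ 0.51926609 -0.02890499  0.024     ]
scene 0.73 [322.9, 195.1] [ 0.40580297 -0.01006866  0.024     ]
scene 0.58 [314.1, 236.4] [0.51242026 0.08708569 0.024     ]
scene 0.46 [280.6, 209.0] [ 0.52276062 -0.03174707  0.024     ]
6.9 [ 0.50494885 -0.03105235  0.03755096] 0.061182888004063976 [0.39969656 1.41508575 5.68985221] [ 0.40764263 -0.07823604 -0.02996526]
```

View pics/w4.png

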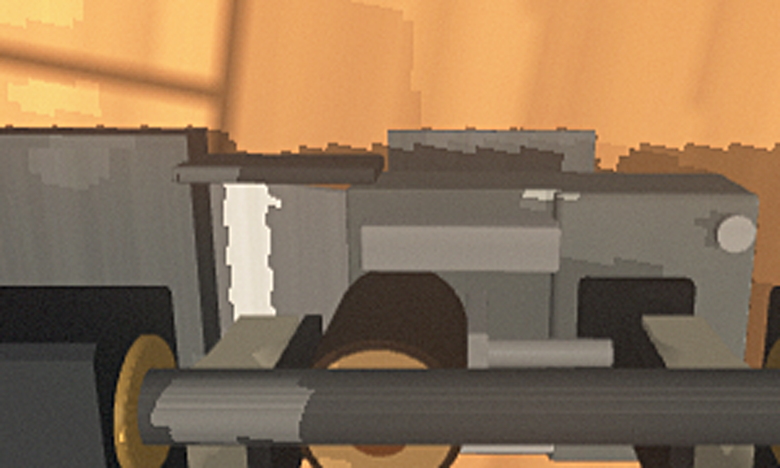

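View pics/s4.png

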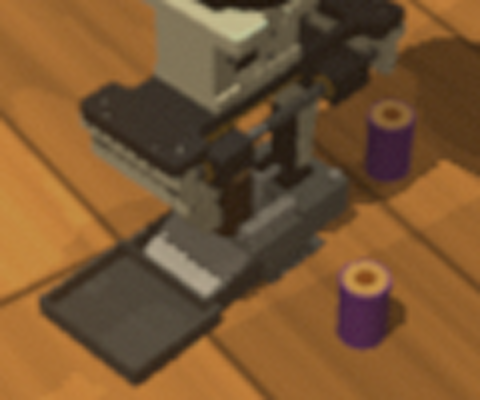

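The sample has popped out and stands upright against the left finger (390,380), with the pusher rod extended behind it at (550,350). The scene crop agrees. I'll hold for another half second, re-check, and hand in if nothing has changed.

```bash
python3 -m inch '0.7 0 0 0 0 0 0;0.7 0 0 0 0 0 0;0.7 0 0 0 0 0 0;0.7 0 0 0 0 0 0'
python3 - <<'E'
from h import *
h=np.array([.4695,-.0375]);a=.18;u=np.array([np.cos(a),np.sin(a)]);v=np.array([-u[1],u[0]])
f=grab_frame("wrist")
q=pinpoint("wrist","sample")[0];X=atz(f,q["location"],.024)[:2]-h
s=telemetry.get_state();print(s["t"],s["eef_pos"],s["force"],q["p"],"sample in holder",X@u,X@v)
if 3.5<s["force"][2]<12 and .044<X@u<.06 : arm.job_done();print("handed in")
E
```

```text
t: 7.4
eef_pos: [0.505, -0.0311, 0.0376]
ee_rot: [3.141, 0.002, -2.96]
force: [0.5, 1.6, 5.6]
width: 0.0611
7.5 [ 0.50494272 -0.03103464  0.03756139] [-0.06791903  0.88085523  5.85700091] 0.55 sample in holder 0.051886603266958806 -0.0003088171509407281
the job is handed in; nothing more can be done
handed in
```

I pressed the eject key with one fingertip and stopped the sample with the other finger set about 4 mm past the floor end. I handed the job in at 7.5 s, still holding. No verdict is reported.

- **Key:** the fingertip is at z 37.6 mm, so the key is about 8.4 mm down, with about 5.7 N pushing back up.
- **Sample:** the network places its centre at holder x ≈ 52 mm, y ≈ 0 mm. In both last pictures it stands upright against the finger, and the estimate taken 0.6 s earlier agrees to about 1 mm.
- **Other objects:** I never went near the billet, the tin or the mug, though I did not re-measure them at the end.

**Checks that disagreed or are missing:**
- The two holder fits differed by about 4 mm in y and 3° in yaw. I kept the yaw of the first fit and shifted the position 1 to 2 mm towards the second.
- In the scene camera the network ranked the purple look-alikes above the sample. Its third answer fits the sample, about 4 mm from the wrist camera's.
- I could not measure the push of the sample on the finger directly; I infer it from the contact seen in the pictures.

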